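Dock a spice canister under a spring jaw

ROBOT

A 7-joint arm with a two-finger parallel gripper is mounted at the origin on a cart in front of the work surface, level with it; the furniture and walls round the work are solid. World frame = base frame: x ahead of the robot, y to its left, z up, the work surface at z = 0. Lengths are in m, angles in rad, forces in N, time in s.
With the tool pointing down it reaches from about 0.425 to 0.875 m from the base axis. Payload 4.7 kg.
Tool frame: the origin (TCP) lies between the finger pads; the fingertips stand 17 mm ahead of it and the grasp point (between the pads) lies 2 mm behind it (robot.tcp_to_tips is the z of the fingertips in the tool frame, in m); z points along the fingers, y is the direction in which the jaws open and shut (so a half turn about z gives the same grasp; the last joint's range is limited). The gripper opens to 85 mm and grips with 20 to 120 N. Pads are 22 mm wide; open, the fingers measure 114 mm over their backs; the gripper's body (76 mm by 85 mm) begins 54 mm behind the grasp point. The pads swing forward as they close: fully open they stand 13 mm farther back than shut.
Start: joints at [-1.132, 0.321, -0.07, 1.45, 0.023, 1.371, -0.057], TCP at [0.268, 0.592, 0.248] pointing down, gripper open.
Joint ranges: [-2.86, 2.86], [-0.3, 2.09], [-1.38, 1.24], [0.06, 2.45], [-1.56, 4.7], [0.09, 2.05], [-2.69, 2.69]. Speed limits (rad/s): [2.57, 2.57, 3.14, 3.14, 3.14, 3.14, 3.14].

INTERFACE

Orientations are given as a rotation vector (axis times angle).
In Python, from cell import robot, solver, vision, ticket, silhouettes gives the robot as it stands. The module is installed in compiled form; this text tells all that it offers. Calls block until the motion is done:
- robot.move_to(position, orientation): joint-space move of the TCP to a pose.
- robot.movel(position, feed=0.15, orientation=None): straight line of the TCP; orientation=None keeps the orientation; feed is the mean speed in m/s.
- robot.goto_joints(angles): joint-space move.
- robot.grip(opening, newtons=None): finger opening in m; newtons is the grip in N (None keeps the last); returns when the fingers have stopped.
- robot.pause(seconds).
- solver.ik(position, orientation): joint angles nearest the present ones, or None.
- robot.observe(): the state.
- vision.grab_frame(name): name is "scene" or "top"; returns the picture (400x640x3 uint8, red, green, blue); there is no depth.
- vision.calibration(name): a dict with "fx", "fy", "cx", "cy" (pixels), "view" (4x4, takes a point from world to camera coordinates). Camera axes: x right, y down, z forward; pixel columns grow to the right and rows downward; lengths in m; the calibration is good to about 2 mm. A picture is of the moment at which its call begins. calibration takes no time and is no camera call.
A pose or a line that the arm cannot do raises robot.Unreachable and nothing moves.
- ticket.sign_off(): hands the job in, once; it reports no verdict.
Trained networks look in the newest picture that a camera, given by its name, has taken for a name from the list of things; names that differ only in an ending like _2 or _b are one class to them, and where a whole thing is asked for, a point or a joint stands for the part that bears it (a point fixed in the world has none). Each returns a list of dicts, best first, with "confidence" (0 to 1); they miss things now and then, are a little off and sometimes report something else, mostly with a low value. They report only what shows in the picture. A call takes as long as a camera call.
- silhouettes(camera, name): "region" (400x640 bool, what is visible of it) and "point" ([column, row] in pixels, amid what is visible of it).
The state is a dict: "t": time; "qpos": joint angles; "joint_velocities": joint speeds; "joint_torque": joint torques, N m; "position": TCP position; "eef_rot": TCP orientation; "wrist_force": force on the tool from outside, world axes, zero at the start; "wrist_torque": the same for the moment, N m; "grip_width": finger opening in m.
Only numpy, scipy, OpenCV 4.12 (cv2) and the standard library are available. Lean on these libraries where they do the work, as an engineer would, in place of code of your own. Each camera call takes 0.05 s, during which the arm holds its last target.

TASK

The green spice canister is lying on the counter in front of the wooden rail. Without lifting it, roll it back until it lies flat along the rail, then push it endwise along the rail, past the grey spring jaw, until it has pressed the red spring bumper at the far end about halfway in. Do not ram the bumper to the end of its travel, leave the canister gripped there by the jaw, and do not disturb the espresso cup, the pepper mill or the glass.

Things in the scene. Friction and masses are not known exactly. Their poses are not given: they have to be found in the camera images.
- canister: Loose closed spice canister on its side: cylinder 52 mm across, 130 mm long, 0.15 to 0.31 kg, green with a white band; both ends alike, pale wood, tapered over the last 15 mm to a flat face 32 mm across. Origin: its middle, on the axis, 26 mm up; own y runs along it. Starts up to 0.22 rad off parallel to the rail. If not flat along the rail when pushed, it catches on the jaw and jams.
- dock: Wooden dock fixed to the counter, 46 mm high. Origin on the counter at the rail's face, beside the jaw's lip; z up. The rail's face is the plane x = 0, looks to -x (robot side) and runs from y = 0.27 to -0.16. Push the canister towards -y; against the rail its axis is at x = -0.026. No base plate: the canister stays on the counter. Nothing stands before the rail at y over 0.03.
- channel_end (a point): Middle of the front face of the wooden end block that closes the channel, 140 mm beyond the dock's origin (-y) and 26 mm from the rail, 26 mm up. A brass clamp screw on the block reaches 61 mm high. A 12 mm wooden cheek carrying the jaw runs parallel to the rail, 96 to 108 mm before it, from the end block to y = -0.007 of the dock.
- jaw (a joint): Grey spring jaw facing the rail: how far it is pushed off the rail (-x of dock), 0 to 0.014 m. Pad 36 mm high, y = 0 to -0.051 of dock, 48 mm from the rail at 0, so the canister opens it to 0.004; its lip flares out to y = 0.022. Spring 5.4 N at 0, 6.6 N at 0.004. Pushing the taper in peaks at about 10 to 22 N, then 5 to 9 N slides it; friction holds it where left.
- bumper (a joint): Red spring bumper, disc 30 mm across, in line with the docked canister: how far it is pressed, 0 (out) to 0.012 m (end of travel). Pushes back 1.8 N at 0, 3 N at 0.006, on top of friction. Its rod is clamped by hand: the unpressed face is somewhere from y = -0.085 to -0.110 of dock, not given: feel or look. When home the canister's rear end is at y = 0.01 to 0.05.
- cup: Small white espresso cup with a green band, 63 x 88 x 51 mm, origin at the centre of its underside. Bystander.
- mill: Dark wooden pepper mill, 58 mm across and 170 mm tall, upright, origin at the centre of its underside. Bystander.
- glass: Teal drinking glass, 68 mm across and 84 mm tall, origin at the centre of its underside. Bystander.

How it is judged:
On the way, in this order (a step that is already met when the one before it is completed fails the run):
1. the canister lies flat along the rail, outside the jaw (x of canister in the frame of dock above -0.031 m and angle between the y axis of canister and the y axis of dock, either way round below 0.08 rad and value of joint jaw below 0.0015 m), for 0.2 s.
2. the canister has pushed the jaw open (value of joint jaw above 0.0025 m and x of canister in the frame of dock above -0.034 m and y of canister in the frame of dock below 0.06 m), for 0.1 s.
At the end, for the whole second after the job is handed in: The canister lies at rest on the counter along the rail (axis within 5 mm and 0.08 rad), holding the jaw open by more than 2.5 mm and the bumper pressed in by 3 to 10 mm, let go (value of joint bumper between 0.003 and 0.01 m and value of joint jaw above 0.0025 m and x of canister in the frame of dock above -0.031 m and y of canister in the frame of dock below 0 m and angle between the y axis of canister and the y axis of dock, either way round below 0.08 rad and height (world z) of canister below 0.032 m and linear speed of canister below 0.01 m/s); the robot touches nothing.
It fails at once if the bumper is rammed to the end of its travel (over 11.5 mm) (value of joint bumper above 0.0115 m).
It fails at once if the canister is lifted (more than 25 mm) (height (world z) of canister above 0.051 m).
It fails at once if the cup, mill or glass is shifted by more than 20 mm or tipped (distance of any of cup, mill, glass from where it was at the start of the episode above 0.02 m or angle between any of cup, mill, glass's own z axis and vertical above 0.3 rad).
It also fails if it takes over 64 s, if anything falls off the work surface, if the arm or the gripper's body presses on something with over 40 N, if the wrist force passes 120 N, or if a joint passes its speed limit or range.

## Working session

There is one attempt and no reset: what is moved stays moved. The work goes in short steps, each a Python script; the robot and the scene stay as the last script left them, time stands still between calls to the robot, and variables do not carry over. Pictures are saved under pics/ and viewed, and the job is handed in when it is done.

```bash
mkdir -p pics; ls
python3 - <<'E'
from cell import robot, solver, vision, ticket, silhouettes
import cv2
for n in ("scene","top"):
    im=vision.grab_frame(n); cv2.imwrite(f"pics/{n}0.png",im[:,:,::-1])
    c=vision.calibration(n); print(n,c)
    for o in ("canister","dock","jaw","bumper","cup","mill","glass"):
        r=silhouettes(n,o)
        print(o,[(round(d["confidence"],2),d["point"],int(d["region"].sum())) for d in r][:3])
s=robot.observe(); print(s, robot.tcp_to_tips)
E
```

```text
pics
scene {'fx': 520.0394495496585, 'fy': 520.0394495496585, 'cx': 324.7858743130779, 'cy': 207.83492093101594, 'view': array([[ 0.47007806, -0.88262406,  0.00117264, -0.27403262],
       [-0.62055095, -0.33144435, -0.71067655,  0.35073526],
       [ 0.62764889,  0.33334577, -0.70351792,  1.10503271],
       [ 0.        ,  0.        ,  0.        ,  1.        ]])}
canister [(0.8, [204.0, 183.9], 723), (0.25, [259.8, 202.5], 3332)]
dock [(0.66, [256.8, 199.5], 3230)]
jaw [(0.5, [250.2, 202.0], 273)]
bumper []
cup [(0.6, [358.7, 236.1], 573)]
mill [(0.9, [422.7, 233.1], 1004)]
glass [(0.89, [462.7, 271.2], 1028)]
top {'fx': 362.29093469473986, 'fy': 362.29093469473986, 'cx': 316.06628832960763, 'cy': 201.30131638945733, 'view': array([[ 0.02831341, -0.99959796,  0.00150869, -0.06148756],
       [-0.98062991, -0.02806872, -0.1938482 ,  0.48756696],
       [ 0.19381261,  0.00400904, -0.98103038,  1.08084242],
       [ 0.        ,  0.        ,  0.        ,  1.        ]])}
canister [(0.63, [198.5, 204.8], 652)]
dock [(0.87, [252.1, 191.0], 1701)]
jaw [(0.61, [247.9, 209.1], 171)]
bumper [(0.46, [274.0, 203.1], 40)]
cup [(0.9, [348.1, 207.6], 329)]
mill [(0.76, [402.0, 189.6], 529)]
glass [(0.63, [437.5, 205.8], 503)]
{'t': 0.8, 'qpos': array([-1.13191714,  0.32094148, -0.07006036,  1.45050623,  0.02260931,
        1.37077816, -0.05687993]), 'joint_velocities': array([ 0.00062656, -0.00069303,  0.00102015,  0.00170159, -0.00145178,
       -0.00012382,  0.00204509]), 'joint_torque': array([ 5.25606283e-04, -4.93347466e+01, -3.80795170e-01, -3.14557636e+01,
        1.34203385e-02,  1.48237690e-03,  1.89321702e-05]), 'position': array([0.26793391, 0.59223441, 0.24838312]), 'eef_rot': array([6.62210746e-01, 3.07090770e+00, 2.15890012e-04]), 'wrist_force': array([ 0.29666332, -0.29430944,  0.386109  ]), 'wrist_torque': array([0.00225528, 0.01703165, 0.01590721]), 'grip_width': 0.08528257011694036} 0.017
```

Run:
```python
import cv2
a=cv2.imread("pics/scene0.png");b=cv2.imread("pics/top0.png")
cv2.imwrite("pics/scene0c.png",cv2.resize(a[120:320,130:400],None,fx=2.9,fy=2.9,interpolation=cv2.INTER_CUBIC))
cv2.imwrite("pics/top0c.png",cv2.resize(b[150:250,160:360],None,fx=4,fy=4,interpolation=cv2.INTER_CUBIC))
```

```text
(no output)
```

View pics/scene0.png

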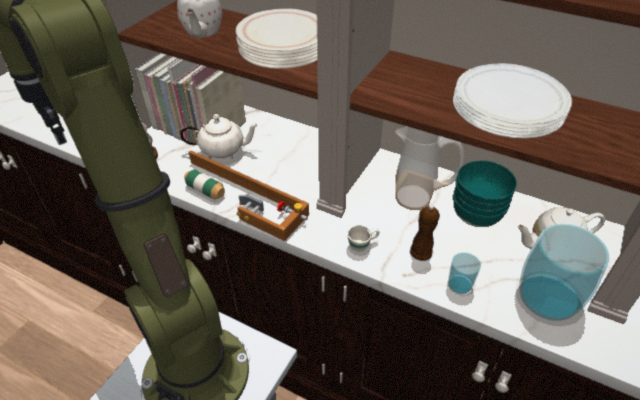

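View pics/top0.png

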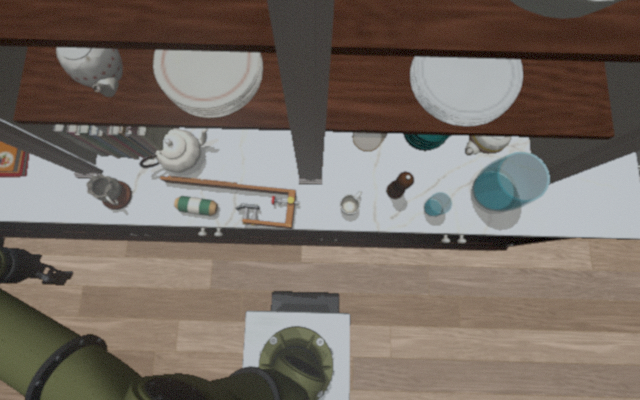

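```bash
sleep 1
```

```text
(no output)
```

View pics/scene0c.png

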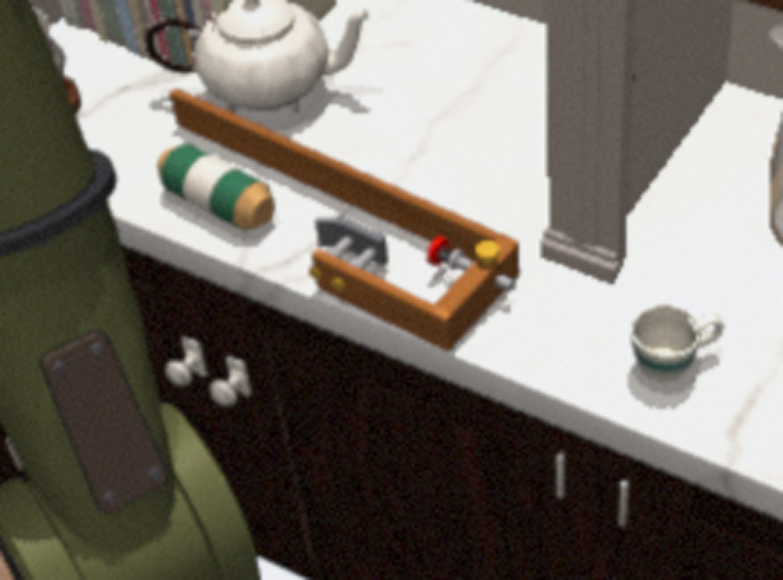

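View pics/top0c.png

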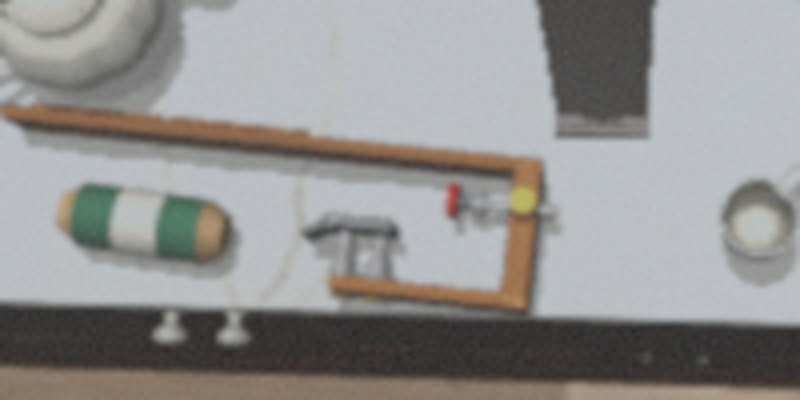

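```bash
cat > h.py <<'E'
import numpy as np, cv2
from cell import robot, solver, vision, ticket, silhouettes
CAL={n:vision.calibration(n) for n in("scene","top")}
def proj(n,P):
    c=CAL[n];P=np.atleast_2d(P);q=P@c["view"][:3,:3].T+c["view"][:3,3]
    return np.c_[c["fx"]*q[:,0]/q[:,2]+c["cx"],c["fy"]*q[:,1]/q[:,2]+c["cy"]]
def unproj(n,uv,z):
    c=CAL[n];R=c["view"][:3,:3];C=-R.T@c["view"][:3,3]
    d=R.T@np.array([(uv[0]-c["cx"])/c["fx"],(uv[1]-c["cy"])/c["fy"],1]);return C+d*(z-C[2])/d[2]
def d2w(D,P):
    x,y,t=D;P=np.atleast_2d(P).astype(float);c,s=np.cos(t),np.sin(t)
    return np.c_[x+c*P[:,0]-s*P[:,1],y+s*P[:,0]+c*P[:,1],P[:,2]]
def w2d(D,P):
    x,y,t=D;P=np.atleast_2d(P).astype(float);c,s=np.cos(t),np.sin(t);a=P[:,0]-x;b=P[:,1]-y
    return np.c_[c*a+s*b,-s*a+c*b,P[:,2]]
CROP={"scene":(130,120,2.9),"top":(160,150,4.)}
def overlay(n,D,can,fn,im=None,k=1.0,crop=None):
    u0,v0,s=crop or CROP[n]
    if im is None: im=cv2.imread(f"pics/{n}0.png")
    W=int(790/s);H=int(580/s)
    im=cv2.resize(im[v0:v0+H,u0:u0+W],None,fx=s,fy=s,interpolation=cv2.INTER_CUBIC)
    def pl(P,col,cl=True):
        q=((proj(n,P)-[u0,v0]+.5)*s-.5).round().astype(int);cv2.polylines(im,[q],cl,col,1)
    h=.046
    for z in(0,h): pl(d2w(D,[[0,.27,z],[0,-.14,z],[-.096,-.14,z],[-.096,-.007,z],[-.108,-.007,z],[-.108,-.16,z],[0,-.16,z]]),(255,0,255))
    pl(d2w(D,[[-.048,0,.036],[-.048,-.051,.036]]),(255,255,0),False)
    if can is not None:
        x,y,t=can;e=np.linspace(0,2*np.pi,24)
        for yy,r in((-.065,.016),(-.05,.026),(.05,.026),(.065,.016)):
            pl(d2w(can,np.c_[r*np.cos(e),e*0+yy,.026+r*np.sin(e)]),(0,0,255))
    cv2.imwrite(fn,im)
E
python3 - <<'E'
from h import *
from scipy.optimize import least_squares
T=[((525,308),(-.108,-.16,.046)),((332,293),(-.108,-.007,.046)),((505,172),(0,-.14,.046)),((503,290),(-.096,-.14,.046)),((5,119),(0,.27,.046))]
S=[((445,318),(-.108,-.16,.046)),((175,97),(0,.27,.046)),((433,303),(-.096,-.14,.046))]
def res(D):
    r=[]
    for n,L in(("top",T),("scene",S)):
        u0,v0,s=CROP[n]
        for uv,P in L: r.append(proj(n,d2w(D,P))[0]-[u0+uv[0]/s,v0+uv[1]/s])
    return np.concatenate(r)
o=least_squares(res,[.5,.1,0],loss='soft_l1');D=o.x;print(D,res(D).round(1))
# canister
im={n:cv2.imread(f"pics/{n}0.png") for n in("top","scene")}
for n in im:
    vision.grab_frame(n)
    m=silhouettes(n,"canister")[0]["region"];np.save(f"{n}_can.npy",m)
M={n:np.load(f"{n}_can.npy") for n in im}
def mask(n,can):
    e=np.linspace(0,2*np.pi,24);P=np.vstack([d2w(can,np.c_[r*np.cos(e),e*0+y,.026+r*np.sin(e)]) for y,r in((-.065,.016),(-.05,.026),(.05,.026),(.065,.016))])
    q=proj(n,P);hull=cv2.convexHull((q*16).round().astype(np.int32))
    o=np.zeros((400,640),np.uint8);cv2.fillConvexPoly(o,hull,1,shift=4);return o.astype(bool)
def cost(can): return sum(1-(mask(n,can)&M[n]).sum()/(mask(n,can)|M[n]).sum() for n in M)
from scipy.optimize import minimize
c0=unproj("top",(198.5,204.8),.026);best=None
for t in(-.3,-.15,0,.15):
    r=minimize(cost,[c0[0],c0[1],t],method="Nelder-Mead",options=dict(initial_simplex=[[c0[0],c0[1],t],[c0[0]+.01,c0[1],t],[c0[0],c0[1]+.01,t],[c0[0],c0[1],t+.1]]))
    if best is None or r.fun<best.fun:best=r
print(best.x,best.fun); can=best.x
print("in dock",w2d(D,[can[0],can[1],.026]),can[2]-D[2])
for o,z in(("cup",.03),("mill",.08),("glass",.04)):
    r=silhouettes("top",o); 
    if r: print(o,unproj("top",r[0]["point"],z).round(3))
np.savez("est.npz",D=D,can=can)
for n in im: overlay(n,D,can,f"pics/{n}_ov1.png")
E
```

```text
[ 0.52509638  0.17654618 -0.0763087 ] [ 0.4  0.5 -0.7 -0.9  3.1 -0.3 -0.1  0.5 -1.  -0.3  0.1  0.9 -2.2 -1.6
  0.7  0.1]
[ 0.46983922  0.33312213 -0.14020382] 0.12932330827067662
in dock [[-0.06703287  0.15190779  0.026     ]] -0.06389512103544645
cup [ 0.481 -0.153  0.03 ]
mill [ 0.538 -0.315  0.08 ]
glass [ 0.492 -0.427  0.04 ]
```

```bash
sleep 1
```

```text
(no output)
```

View pics/scene_ov1.png

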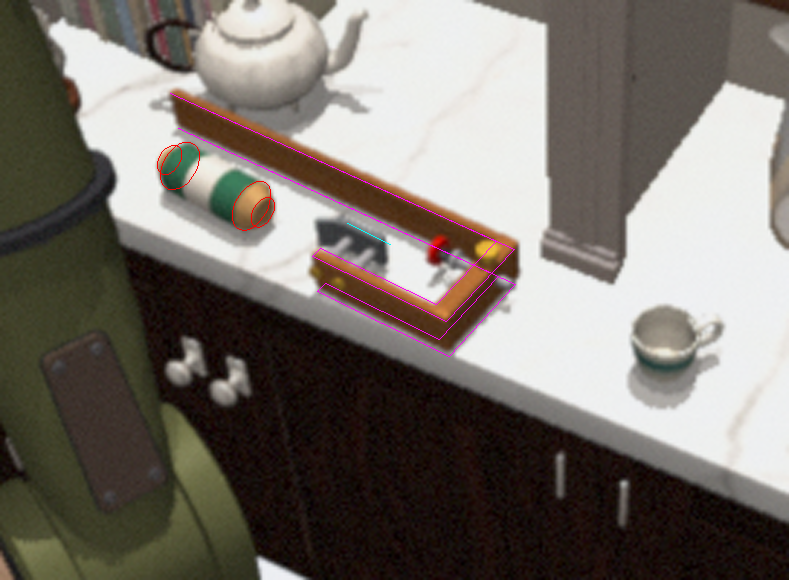

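View pics/top_ov1.png

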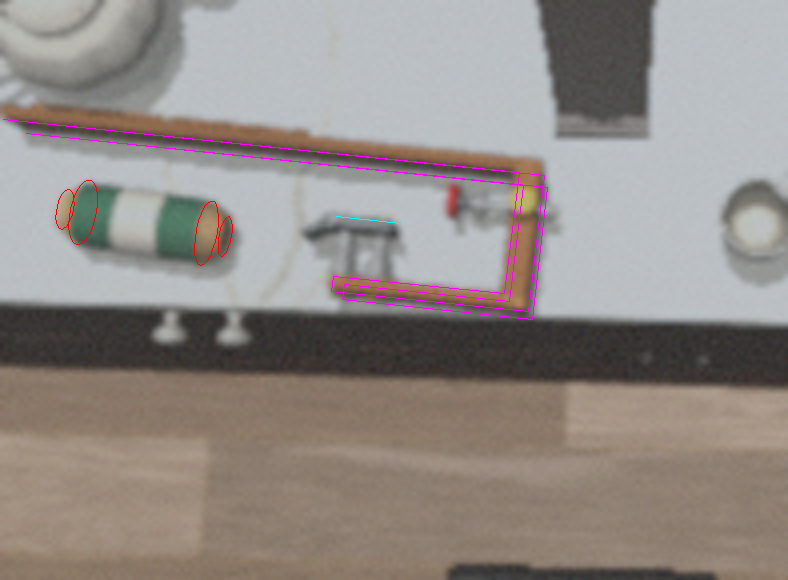

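```bash
cat >> h.py <<'E'
from scipy.spatial.transform import Rotation as Ro
E=np.load("est.npz");D=E["D"];can=E["can"]
def ori(t,sgn=1):
    y=sgn*np.array([-np.sin(t),np.cos(t),0]);z=np.array([0,0,-1.]);x=np.cross(y,z)
    return Ro.from_matrix(np.c_[x,y,z]).as_rotvec()
def W(x,y,z): return d2w(D,[[x,y,z]])[0]
def st(b=None):
    s=robot.observe();t=D[2];f=s["wrist_force"]-(0 if b is None else b)
    fd=[np.cos(t)*f[0]+np.sin(t)*f[1],-np.sin(t)*f[0]+np.cos(t)*f[1],f[2]]
    return s["t"],w2d(D,s["position"])[0],np.array(fd)
E
python3 - <<'E'
from h import *
for sg in(1,-1):
  for P in(W(-.125,.152,.15),W(-.125,.152,.023),W(-.06,.152,.023),W(-.026,.25,.023),W(-.026,.03,.03)):
    q=solver.ik(P,ori(D[2],sg)); print(sg,P.round(3),None if q is None else np.round(q,2))
E
```

```text
1 [0.412 0.338 0.15 ] [-0.76  0.15  0.03  1.87 -0.    1.13  0.76]
1 [0.412 0.338 0.023] [-0.76  0.3   0.02  1.97 -0.01  0.87  0.77]
1 [0.477 0.333 0.023] [-0.7   0.39  0.05  1.85 -0.02  0.91  0.86]
1 [0.518 0.428 0.023] [-0.74  0.55  0.02  1.61 -0.01  0.99  0.77]
1 [0.501 0.208 0.03 ] [-0.6   0.31  0.17  1.94 -0.07  0.89  1.11]
-1 [0.412 0.338 0.15 ] [-1.06  0.15  0.35  1.88 -0.06  1.13 -2.33]
-1 [0.412 0.338 0.023] [-1.06  0.31  0.37  1.98 -0.15  0.87 -2.26]
-1 [0.477 0.333 0.023] [-1.    0.41  0.41  1.86 -0.2   0.91 -2.14]
-1 [0.518 0.428 0.023] [-1.04  0.58  0.42  1.62 -0.27  1.   -2.19]
-1 [0.501 0.208 0.03 ] [-0.83  0.33  0.44  1.95 -0.18  0.9  -1.94]
```

Run:
```python
from h import *
o=ori(D[2],1)
robot.move_to(W(-.125,.152,.15),o)
robot.grip(.05,30)
robot.movel(W(-.125,.152,.023),feed=.15)
robot.pause(.2)
b=robot.observe()["wrist_force"]; np.save("b.npy",b); print(robot.observe()["t"],b,robot.observe()["grip_width"])
for n in("scene","top"):
    im=vision.grab_frame(n)[:,:,::-1].copy(); cv2.imwrite(f"pics/{n}1.png",im); overlay(n,D,can,f"pics/{n}1c.png",im)
```

```text
3.9667 [ 0.00084445  0.18508481 -0.06784083] 0.05030376421239744
```

```bash
sleep 1
```

```text
(no output)
```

View pics/scene1c.png

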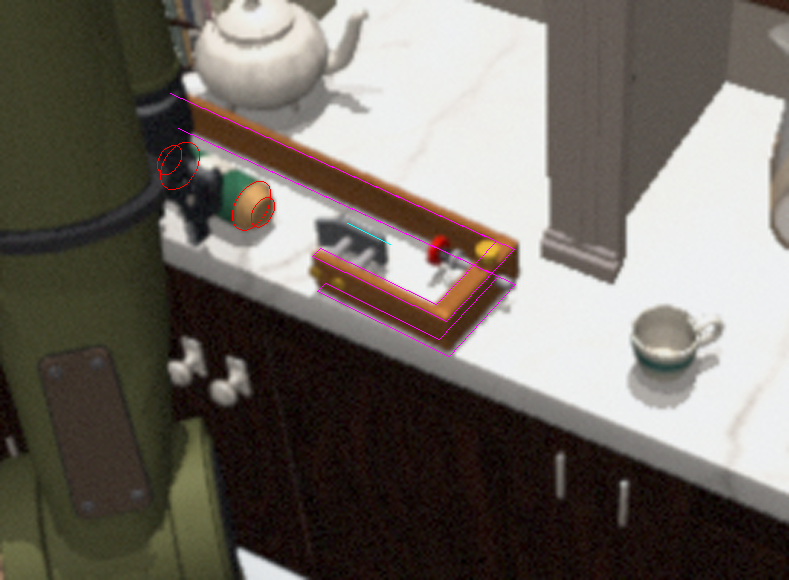

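View pics/top1c.png

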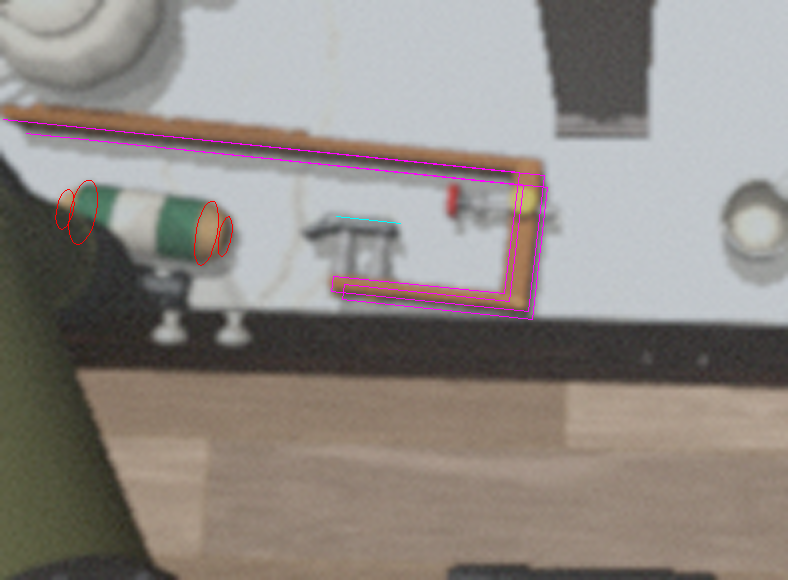

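Run:
```python
from h import *
b=np.load("b.npy");o=ori(D[2],1)
robot.movel(W(-.105,.152,.023),feed=.04)
x=-.105
while x<-.05:
    x+=.002; robot.movel(W(x,.152,.023),feed=.03)
    t,p,f=st(b); print(round(t,2),p.round(4),f.round(1))
    if f[0]<-6: break
robot.pause(.3);t,p,f=st(b); print(round(t,2),p.round(4),f.round(1))
for n in("scene","top"):
    im=vision.grab_frame(n)[:,:,::-1].copy(); cv2.imwrite(f"pics/{n}2.png",im); overlay(n,D,None,f"pics/{n}2c.png",im)
```

```text
4.97 [-0.103  0.152  0.023] [ 0.  -0.2  0.3]
5.22 [-0.1009  0.152   0.023 ] [ 0.7 -0.7  0.1]
5.47 [-0.0988  0.152   0.023 ] [0.1 0.3 0.7]
5.72 [-0.0968  0.152   0.023 ] [ 0.2 -0.4  0.1]
5.97 [-0.0948  0.1519  0.023 ] [-0.2 -0.5 -0.2]
6.22 [-0.0928  0.152   0.023 ] [ 0.  -1.  -0.2]
6.47 [-0.0908  0.1519  0.023 ] [-0.1 -0.4 -0.2]
6.72 [-0.0888  0.152   0.023 ] [-0.1 -1.1 -0.1]
6.97 [-0.0868  0.1519  0.023 ] [ 0.5 -0.  -0.4]
7.22 [-0.0848  0.152   0.023 ] [0.6 0.4 0. ]
7.47 [-0.0828  0.152   0.023 ] [-0.1 -0.2  0.5]
7.72 [-0.0808  0.1519  0.023 ] [-0.3 -0.3  0.3]
7.97 [-0.0788  0.152   0.023 ] [ 0.4 -0.   0.8]
8.22 [-0.0768  0.1519  0.023 ] [ 0.1 -0.2  0.3]
8.47 [-0.0748  0.1519  0.023 ] [ 0.2 -0.2 -0.1]
8.72 [-0.0728  0.152   0.023 ] [-0.8 -0.3  0.6]
8.97 [-0.0708  0.152   0.023 ] [ 0.2  0.9 -0.3]
9.22 [-0.0688  0.152   0.023 ] [-0.2  0.3 -0.3]
9.47 [-0.0668  0.1519  0.023 ] [-0.8 -0.4  0.2]
9.72 [-0.0649  0.152   0.023 ] [-0.5  0.1  0.2]
9.97 [-0.0635  0.1518  0.0229] [-3.  -1.2  2.3]
10.22 [-0.062   0.1518  0.0227] [-4.8 -2.2  3.2]
10.47 [-0.062   0.1518  0.0226] [-8.5 -2.5  7.4]
10.77 [-0.0619  0.1518  0.0227] [-9.2 -2.1  6.3]
```

```bash
sleep 1
```

```text
(no output)
```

View pics/scene2c.png

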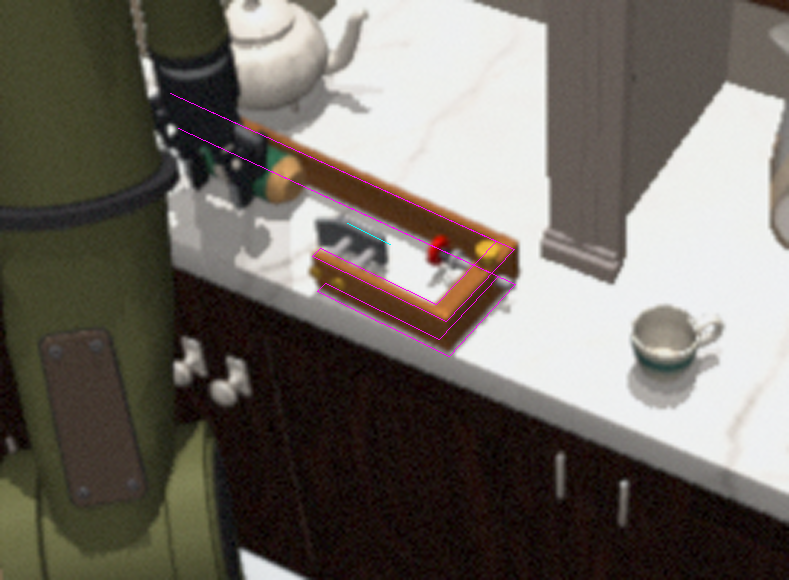

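View pics/top2c.png

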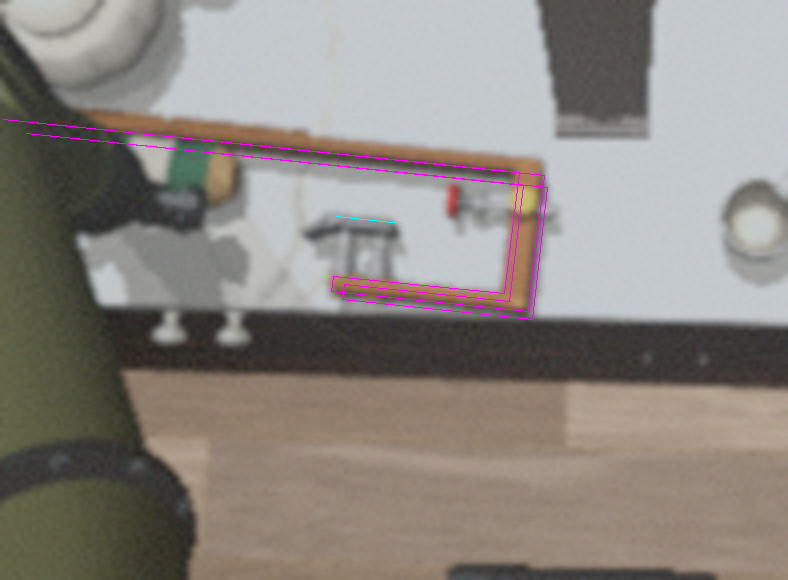

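Run:
```python
from h import *
b=np.load("b.npy")
robot.movel(W(-.072,.152,.023),feed=.03)
robot.movel(W(-.125,.152,.05),feed=.15)
robot.movel(W(-.125,.30,.16),feed=.3)
t,p,f=st(b);print(t,p,f)
# teapot front/bottom in images
for uv,z in(((184,173),0),((182,173),.05),((205,160),.05),((205,140),.08)): print(uv,z,w2d(D,[unproj("top",uv,z)]).round(3))
for n in("scene","top"):
    im=vision.grab_frame(n)[:,:,::-1].copy(); cv2.imwrite(f"pics/{n}3.png",im); overlay(n,D,[*W(-.026,.152,0)[:2],D[2]],f"pics/{n}3c.png",im)
```

```text
12.7667 [-0.12432792  0.29807305  0.15826799] [-0.0721494  -1.43344621  0.04580116]
(184, 173) 0 [[0.04  0.218 0.   ]]
(182, 173) 0.05 [[0.027 0.204 0.05 ]]
(205, 160) 0.05 [[0.077 0.139 0.05 ]]
(205, 140) 0.08 [[0.133 0.139 0.08 ]]
```

```bash
sleep 1
```

```text
(no output)
```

View pics/scene3c.png

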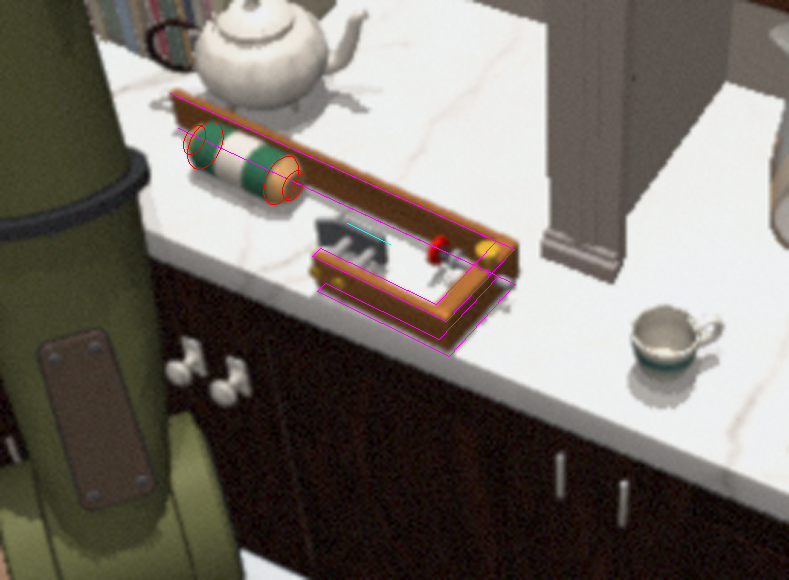

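View pics/top3c.png

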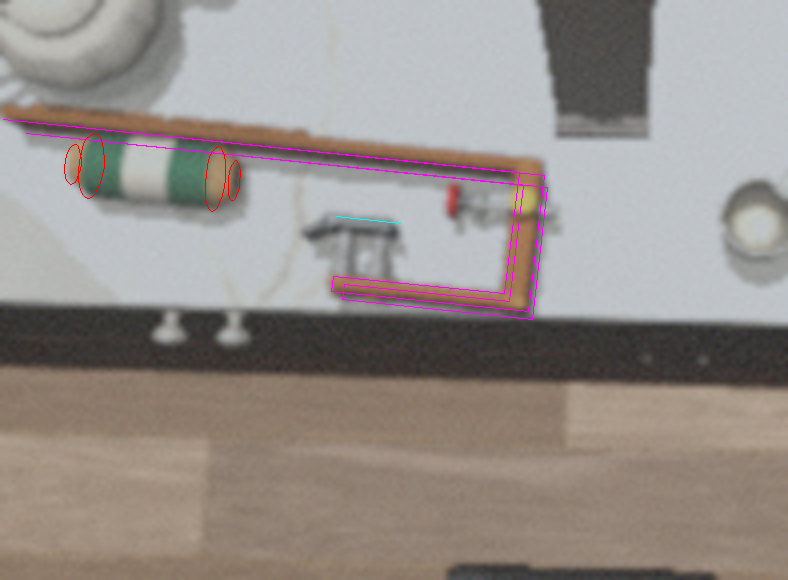

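```bash
cat >> h.py <<'E'
from scipy.optimize import minimize
def cmask(n,c):
    e=np.linspace(0,2*np.pi,24);P=np.vstack([d2w(c,np.c_[r*np.cos(e),e*0+y,.026+r*np.sin(e)]) for y,r in((-.065,.016),(-.05,.026),(.05,.026),(.065,.016))])
    hull=cv2.convexHull((proj(n,P)*16).round().astype(np.int32))
    o=np.zeros((400,640),np.uint8);cv2.fillConvexPoly(o,hull,1,shift=4);return o.astype(bool)
def fitcan(M,x0):
    x0=np.array(x0)
    cost=lambda c:sum(1-(cmask(n,c)&M[n]).sum()/(cmask(n,c)|M[n]).sum() for n in M)
    best=None
    for dt in(-.08,0,.08):
        s=x0+[0,0,dt]
        r=minimize(cost,s,method="Nelder-Mead",options=dict(initial_simplex=[s,s+[.008,0,0],s+[0,.008,0],s+[0,0,.1]]))
        if best is None or r.fun<best.fun:best=r
    return best.x,best.fun
E
python3 - <<'E'
from h import *
x0=[*W(-.026,.152,0)[:2],D[2]]
M={n:silhouettes(n,"canister")[0]["region"] for n in("scene","top")}
for MM in(M,{"top":M["top"]},{"scene":M["scene"]}):
    c,f=fitcan(MM,x0);print(w2d(D,[[c[0],c[1],0]])[0].round(4),(c[2]-D[2]).round(3),round(f,3))
E
```

```text
[-0.0243  0.1483  0.    ] -0.017 0.151
[-0.0249  0.1483  0.    ] -0.007 0.047
[-0.0241  0.1508  0.    ] -0.042 0.089
```

```bash
cat >> h.py <<'E'
def otilt(t,a):
    R=Ro.from_euler('z',t).as_matrix();z=R@[np.sin(a),0,-np.cos(a)];y=R@[0,1.,0]
    return Ro.from_matrix(np.c_[np.cross(y,z),y,z]).as_rotvec()
OT=otilt(D[2],.25)
E
python3 - <<'E'
from h import *
robot.grip(0.0,30)
Y=.25;zt=.031
a=W(-.027-.1*np.tan(.25),Y,zt+.1)
robot.move_to(a,OT)
robot.movel(W(-.027,Y,zt),feed=.1)
robot.pause(.3);b=robot.observe()["wrist_force"];np.save("b.npy",b)
t,p,f=st();print(t,p,f,robot.observe()["grip_width"])
for n in("scene","top"):
    im=vision.grab_frame(n)[:,:,::-1].copy(); cv2.imwrite(f"pics/{n}4.png",im); overlay(n,D,None,f"pics/{n}4c.png",im)
E
```

```text
15.4417 [-0.02695501  0.25025291  0.03148415] [ 0.05614713 -0.05539141  0.97355947] 0.0002948611194012463
```

```bash
sleep 1
```

```text
(no output)
```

View pics/scene4c.png

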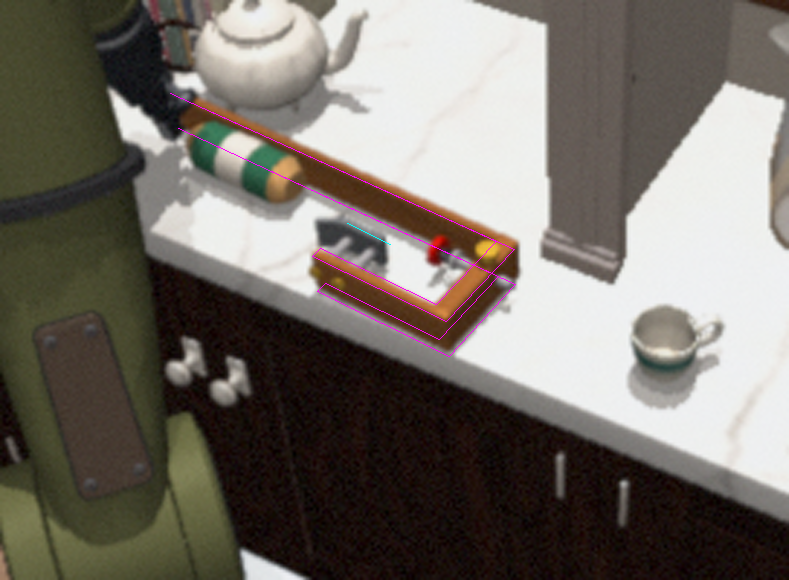

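View pics/top4c.png

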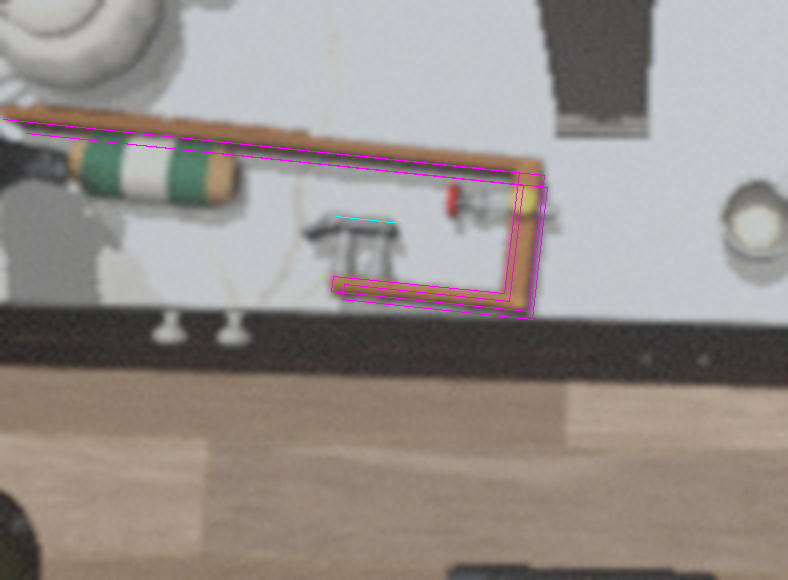

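Run:
```python
from h import *
b=np.load("b.npy")
for y in np.arange(.242,.1699,-.004):
    robot.movel(W(-.027,y,.031),feed=.05)
    t,p,f=st(b); print(round(t,2),p.round(4),f.round(1))
    if f[1]>9: break
for n in("scene","top"):
    im=vision.grab_frame(n)[:,:,::-1].copy(); cv2.imwrite(f"pics/{n}5.png",im); overlay(n,D,[*W(-.026,p[1]-.08,0)[:2],D[2]],f"pics/{n}5c.png",im)
    # red
    hsv=cv2.cvtColor(cv2.imread(f"pics/{n}0.png"),cv2.COLOR_BGR2HSV).astype(int)
    m=((hsv[...,0]<6)|(hsv[...,0]>172))&(hsv[...,1]>150)&(hsv[...,2]>90)
    m[:, :250]=0; m[:,310:]=0; m[:185]=0;m[225:]=0
    v,u=np.nonzero(m);print(n,u.min(),u.max(),v.min(),v.max(),len(u),u.mean(),v.mean(),w2d(D,[unproj(n,(u.mean(),v.mean()),.03)]).round(4),w2d(D,[unproj(n,(u.min(),v.mean()),.028)]).round(4))
M={n:silhouettes(n,"canister") for n in("scene","top")}
M={n:M[n][0]["region"] for n in M if M[n]}
for k in M:
    c,f=fitcan({k:M[k]},[*W(-.026,p[1]-.08,0)[:2],D[2]]);print(k,w2d(D,[[c[0],c[1],0]])[0].round(4),(c[2]-D[2]).round(3),round(f,3))
```

```text
15.85 [-0.0267  0.2412  0.031 ] [ 0.3  0.7 -0.9]
16.1 [-0.0269  0.2376  0.031 ] [-0.6 -0.2 -1.9]
16.35 [-0.0269  0.2336  0.0309] [-0.3 -0.2 -0.1]
16.6 [-0.0269  0.2297  0.031 ] [-0.3  0.6 -0.3]
16.85 [-0.027   0.226   0.0311] [-0.7  0.4 -1.5]
17.1 [-0.0269  0.2218  0.0311] [ 0.2  1.  -1. ]
17.35 [-0.0269  0.2176  0.0311] [-0.8  0.9 -0.1]
17.6 [-0.0269  0.2135  0.031 ] [ 0.5  0.8 -0.5]
17.85 [-0.0269  0.2094  0.0309] [ 0.1  0.6 -0.7]
18.1 [-0.0269  0.2054  0.031 ] [-0.7  0.6 -0.3]
18.35 [-0.027   0.2014  0.0309] [ 0.2  0.8 -0.7]
18.6 [-0.027   0.1973  0.0309] [ 0.7  1.1 -0.9]
18.85 [-0.027   0.1933  0.0309] [-0.4  0.4 -0.6]
19.1 [-0.027   0.1893  0.0309] [-0.7 -0.3 -1.3]
19.35 [-0.027   0.1853  0.0309] [ 0.   0.9 -1.5]
19.6 [-0.027   0.1813  0.0309] [-0.   0.3 -0.9]
19.85 [-0.027   0.1774  0.0309] [-0.4  0.3 -0.3]
20.1 [-0.027   0.1734  0.0309] [-1.   0.2 -1. ]
20.35 [-0.0269  0.1694  0.0309] [ 0.6 -0.4 -0.8]
scene 278 284 201 210 40 280.45 204.925 [[-0.0233 -0.0877  0.03  ]] [[-0.0254 -0.0807  0.028 ]]
top 273 273 198 198 1 273.0 198.0 [[-0.019 -0.089  0.03 ]] [[-0.0186 -0.0887  0.028 ]]
scene [-0.0057 -0.0953  0.    ] -0.031 0.696
top [-0.0255  0.0883  0.    ] 0.054 0.24
```

```bash
sleep 1
```

```text
(no output)
```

View pics/scene5c.png

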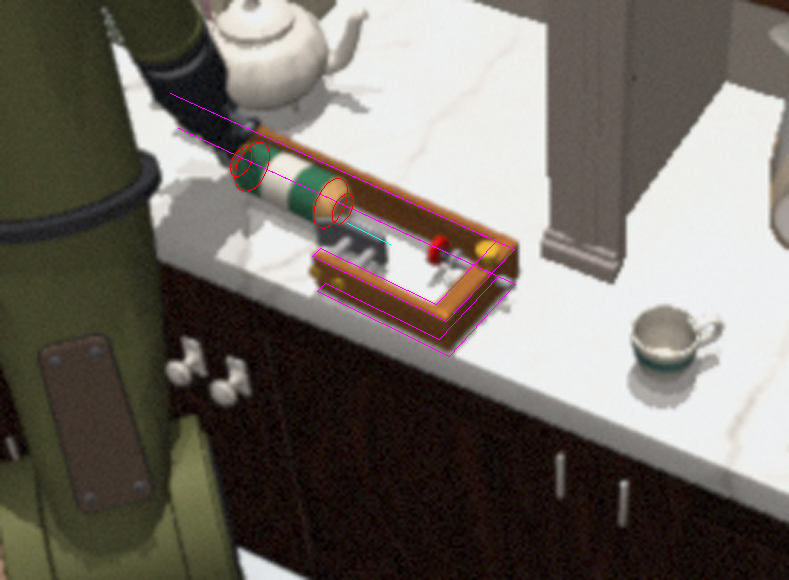

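View pics/top5c.png

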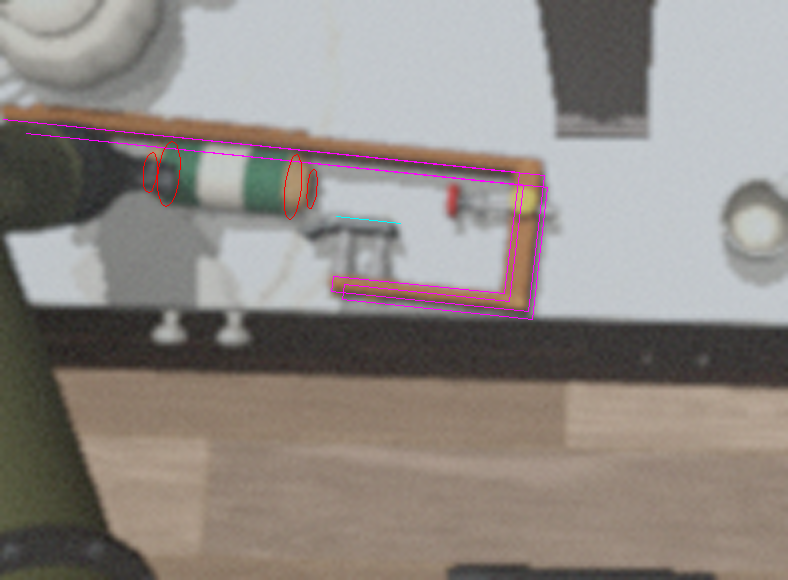

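Run:
```python
from h import *
b=np.load("b.npy")
for y in np.arange(.166,.0749,-.0035):
    robot.movel(W(-.027,y,.031),feed=.05)
    t,p,f=st(b); print(round(t,2),p.round(4),f.round(1))
    if f[1]>26: print("HIGH");break
for n in("scene","top"):
    im=vision.grab_frame(n)[:,:,::-1].copy(); cv2.imwrite(f"pics/{n}6.png",im); overlay(n,D,[*W(-.026,p[1]-.08,0)[:2],D[2]],f"pics/{n}6c.png",im)
```

```text
20.8 [-0.027   0.1657  0.031 ] [-0.3  0.8 -1.3]
21.05 [-0.027   0.1621  0.031 ] [ 0.2  0.4 -0.8]
21.3 [-0.027   0.1585  0.0309] [ 0.6  0.3 -1.4]
21.55 [-0.027  0.155  0.031] [ 0.6  0.2 -0.4]
21.8 [-0.027   0.1515  0.031 ] [-0.8  0.3 -0.8]
22.05 [-0.027  0.148  0.031] [-0.7  0.7 -0.4]
22.3 [-0.027   0.1445  0.031 ] [-0.4  1.1 -0.6]
22.55 [-0.027  0.141  0.031] [-0.6 -0.1 -0.5]
22.8 [-0.027   0.1391  0.0314] [-0.2  4.3 -1.7]
23.05 [-0.0268  0.1383  0.0323] [ 0.1  7.9 -0. ]
23.3 [-0.0268  0.1373  0.0332] [-0.7 12.1  0.1]
23.55 [-0.0264  0.1365  0.0341] [-0.2 14.9  0.4]
23.8 [-0.0264  0.1358  0.035 ] [ 0.  20.3  0.5]
24.05 [-0.0264  0.1343  0.0357] [-2.4 22.4  1.4]
24.3 [-0.0269  0.1229  0.033 ] [-1.1 11.5 -0.4]
24.55 [-0.0265  0.1186  0.0329] [ 0.  10.6 -1.6]
24.8 [-0.0264  0.1149  0.0329] [ 0.2 10.7  0.3]
25.05 [-0.0263  0.1113  0.0329] [ 0.8  9.  -0.9]
25.3 [-0.0262  0.1077  0.0329] [-0.1  9.6 -0.2]
25.55 [-0.0261  0.1041  0.0329] [1.3 9.7 0. ]
25.8 [-0.026   0.1005  0.0329] [ 1.7  9.6 -0.6]
26.05 [-0.0259  0.0968  0.0329] [ 1.4  9.4 -1. ]
26.3 [-0.0259  0.0933  0.0329] [ 1.7  9.2 -1.1]
26.55 [-0.0258  0.0897  0.0329] [ 1.1  9.3 -0.3]
26.8 [-0.0257  0.0861  0.0329] [ 1.3  8.8 -0.9]
27.05 [-0.0257  0.0826  0.0329] [ 0.8 10.3 -1.4]
27.3 [-0.0257  0.079   0.0329] [1.4 9.8 0.3]
```

```bash
sleep 1
```

```text
(no output)
```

View pics/scene6c.png

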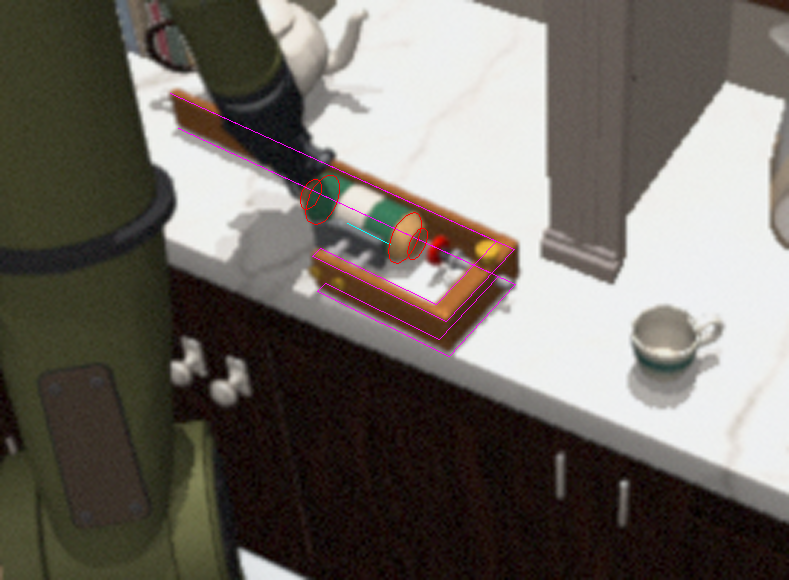

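View pics/top6c.png

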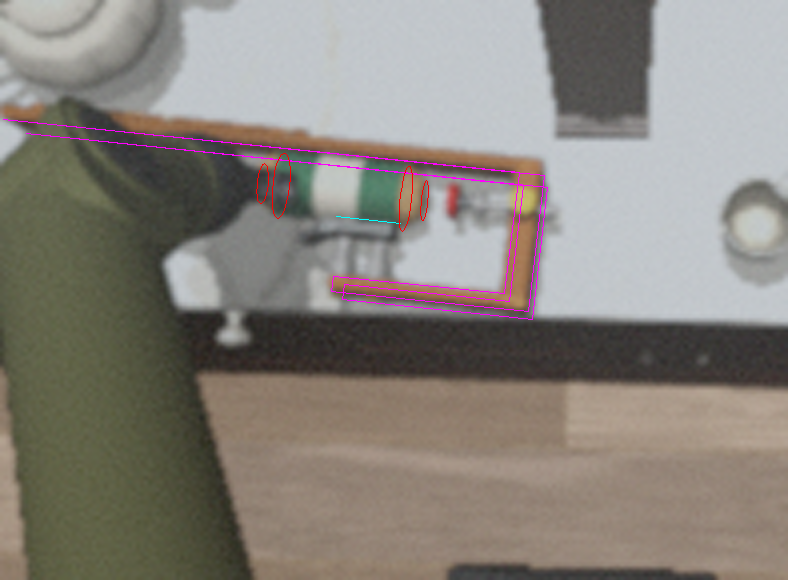

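Run:
```python
from h import *
b=np.load("b.npy")
y=.075
while y>.0605:
    y-=.001
    robot.movel(W(-.027,y,.031),feed=.02)
    P=[];F=[]
    for i in range(4):
        t,p,f=st(b);P.append(p[1]);F.append(f[1]);robot.pause(.02)
    print(round(t,2),round(y,4),round(np.mean(P),4),round(np.mean(F),2))
    if np.mean(F)>11.3: break
for n in("scene","top"):
    im=vision.grab_frame(n)[:,:,::-1].copy(); cv2.imwrite(f"pics/{n}7.png",im); overlay(n,D,[*W(-.026,p[1]-.08,0)[:2],D[2]],f"pics/{n}7c.png",im,crop=((230,150,5.) if n=="scene" else (210,170,6.)))
```

```text
27.7 0.074 0.0785 9.79
28.02 0.073 0.0776 9.75
28.33 0.072 0.0766 9.78
28.65 0.071 0.0756 9.82
28.97 0.07 0.0746 10.66
29.28 0.069 0.0736 10.24
29.6 0.068 0.0726 9.77
29.92 0.067 0.0716 9.72
30.23 0.066 0.0706 10.04
30.55 0.065 0.0695 9.57
30.87 0.064 0.0685 9.92
31.18 0.063 0.0675 9.33
31.5 0.062 0.0665 9.97
31.82 0.061 0.0655 10.24
32.13 0.06 0.0645 10.45
```

```bash
sleep 1
```

```text
(no output)
```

View pics/scene7c.png

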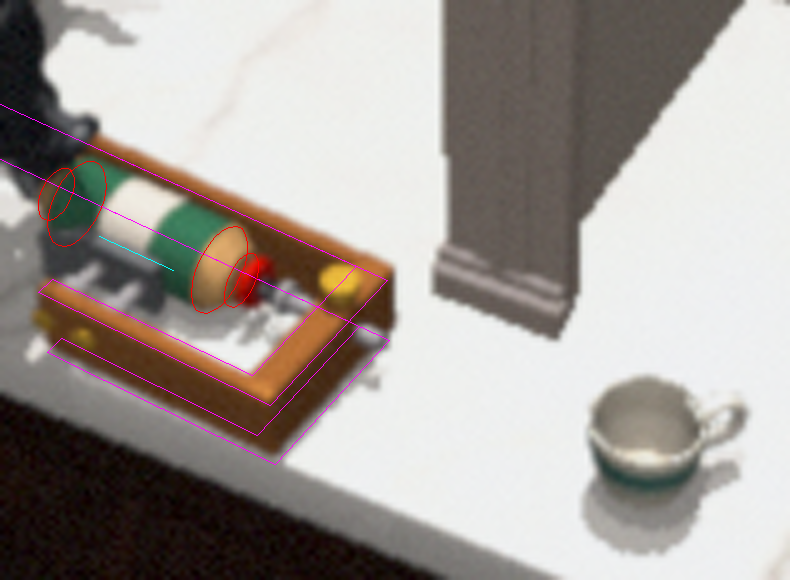

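View pics/top7c.png

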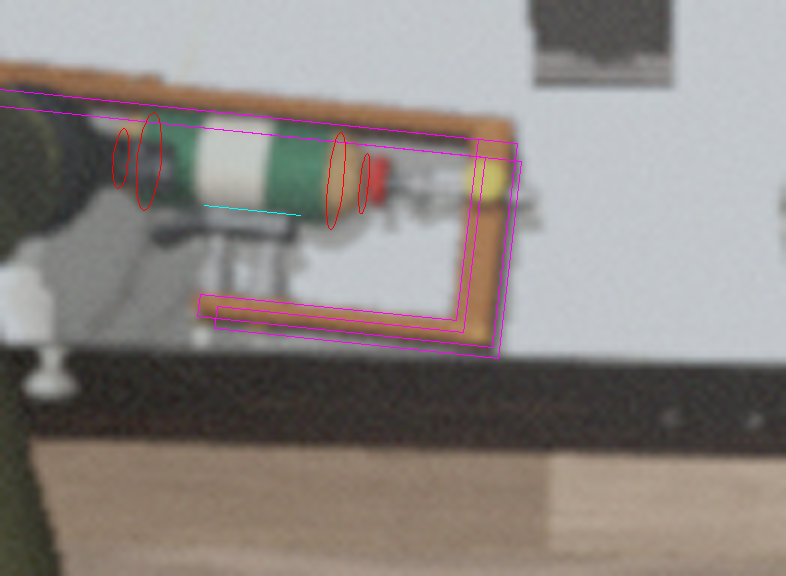

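```bash
cat > red.py <<'E'
from h import *
def red(n,k):
    im=cv2.imread(f"pics/{n}{k}.png").astype(float)
    w=np.clip(im[...,2]-np.maximum(im[...,1],im[...,0])*2.0-10,0,None) if 0 else np.clip(im[...,2]-1.9*im[...,1]-1.0*im[...,0]*0-15,0,None)
    hsv=cv2.cvtColor(im.astype(np.uint8),cv2.COLOR_BGR2HSV)
    w*= (hsv[...,0]<7)|(hsv[...,0]>170)
    box=(270,300,190,220) if n=="scene" else (266,290,190,212)
    u0,u1,v0,v1=box;c=w[v0:v1,u0:u1];col=c.sum(0);cs=np.cumsum(col)/col.sum()
    uu=np.arange(u0,u1);q=[np.interp(a,cs,uu) for a in(.1,.5,.9)]
    return np.round(q,2),round(col.sum())
E
python3 - <<'E'
from red import *
for n in("scene","top"):
    for k in(0,1,2,5,6,7): print(n,k,*red(n,k))
b=np.load("b.npy")
y=.060
while y>.0562:
    y-=.001
    robot.movel(W(-.027,y,.031),feed=.02)
    P=[];F=[]
    for i in range(4):
        t,p,f=st(b);P.append(p[1]);F.append(f[1]);robot.pause(.02)
    print(round(t,2),round(y,4),round(np.mean(P),4),round(np.mean(F),2))
for n in("scene","top"):
    im=vision.grab_frame(n)[:,:,::-1].copy(); cv2.imwrite(f"pics/{n}8.png",im); overlay(n,D,None,f"pics/{n}8c.png",im,crop=((230,150,5.) if n=="scene" else (210,170,6.)))
    print(n,*red(n,8))
E
```

```text
scene 0 [277.98 279.59 281.88] 3445
scene 1 [277.88 279.58 281.99] 3379
scene 2 [277.96 279.61 281.91] 3521
scene 5 [277.95 279.58 282.  ] 3415
scene 6 [277.77 279.55 281.96] 3556
scene 7 [277.27 279.31 281.89] 4038
top 0 [272.1 272.5 272.9] 65
top 1 [272.1 272.5 272.9] 69
top 2 [272.1 272.5 272.9] 65
top 5 [272.1 272.5 272.9] 65
top 6 [272.1 272.5 272.9] 78
top 7 [271.2  271.98 272.8 ] 162
32.55 0.059 0.0635 9.99
32.87 0.058 0.0625 10.14
33.18 0.057 0.0615 9.83
33.5 0.056 0.0605 9.97
scene [277.36 279.28 281.94] 3660
top [271.16 271.81 272.74] 212
```

```bash
sleep 1
```

```text
(no output)
```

View pics/scene8c.png

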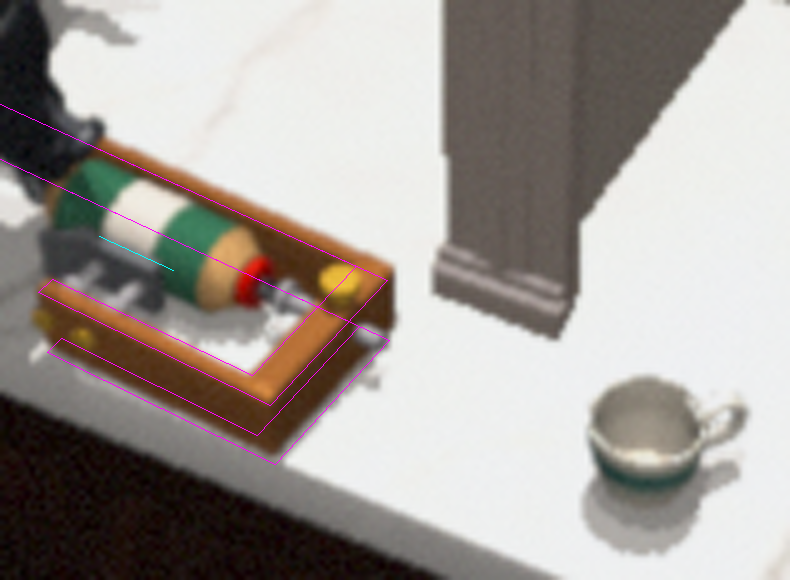

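View pics/top8c.png

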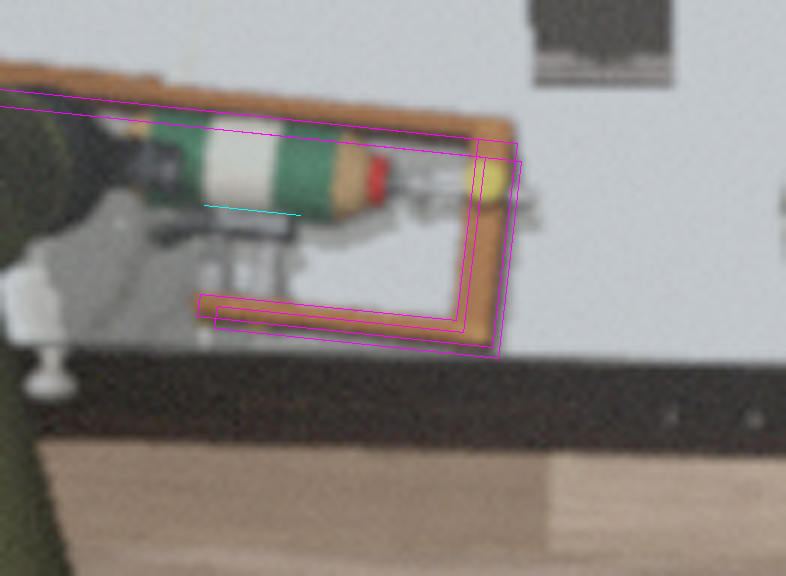

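Run:
```python
from red import *
b=np.load("b.npy")
y=.056;k=20
while y>.0502:
    y-=.001
    robot.movel(W(-.027,y,.031),feed=.02)
    P=[];F=[]
    for i in range(4):
        t,p,f=st(b);P.append(p[1]);F.append(f[1]);robot.pause(.02)
    im=vision.grab_frame("scene")[:,:,::-1].copy(); cv2.imwrite(f"pics/scene{k}.png",im)
    print(round(t,2),round(y,4),round(np.mean(P),4),round(np.mean(F),2),*red("scene",k));k+=1
    if np.mean(F)>12.3: break
for n in("scene","top"):
    im=vision.grab_frame(n)[:,:,::-1].copy(); cv2.imwrite(f"pics/{n}9.png",im); overlay(n,D,None,f"pics/{n}9c.png",im,crop=((230,150,5.) if n=="scene" else (210,170,6.)))
    print(n,*red(n,9))
```

```text
33.92 0.055 0.0594 9.86 [277.47 279.37 281.91] 3546
34.28 0.054 0.0591 10.97 [277.61 279.49 282.07] 3732
34.65 0.053 0.0585 11.39 [277.72 279.66 282.29] 3678
35.02 0.052 0.0576 12.26 [278.07 279.87 282.36] 3597
35.38 0.051 0.0567 12.23 [278.3  280.17 282.75] 3722
35.75 0.05 0.0558 12.35 [278.55 280.43 282.93] 3568
scene [278.55 280.46 282.96] 3584
top [272.38 273.32 273.86] 166
```

```bash
sleep 1
```

```text
(no output)
```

View pics/scene9c.png

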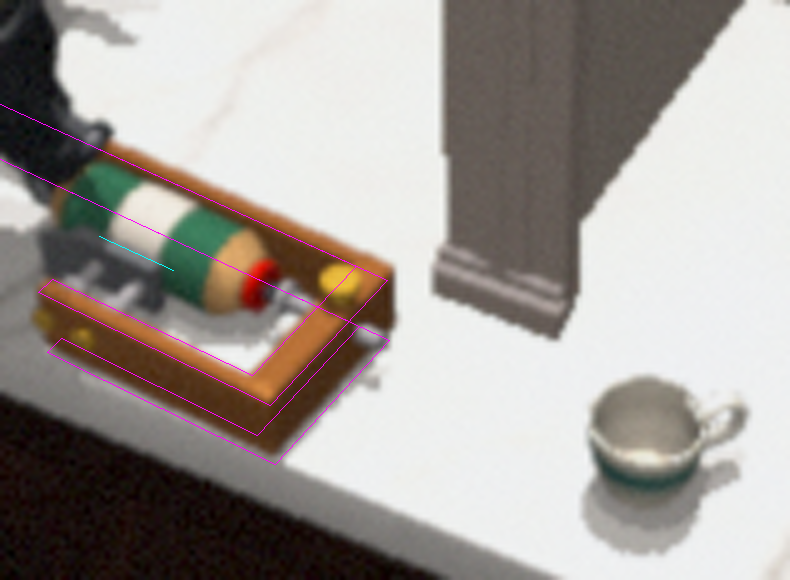

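View pics/top9c.png

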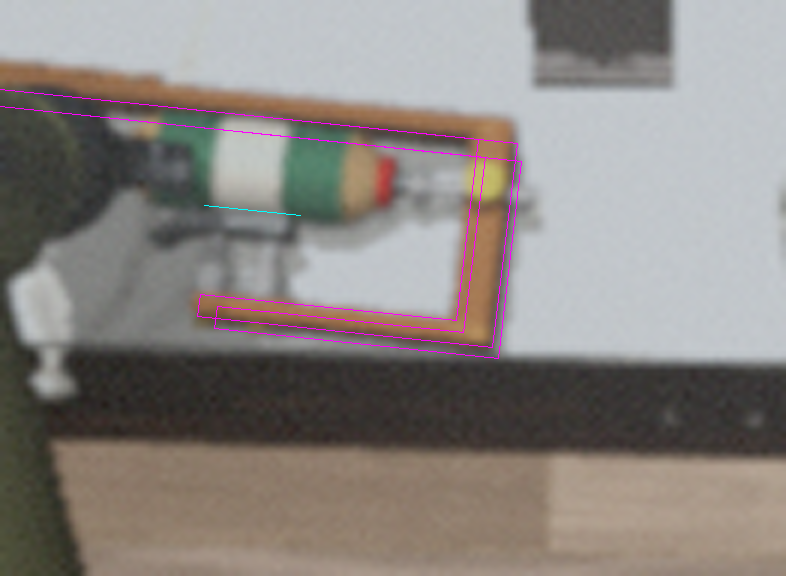

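Run:
```python
from red import *
b=np.load("b.npy")
q=proj("scene",[W(-.026,-.085,.03),W(-.026,-.095,.03)]);print("px/10mm",q[1]-q[0])
y=.050;k=30
while y>.0472:
    y-=.001
    robot.movel(W(-.027,y,.031),feed=.02)
    P=[];F=[]
    for i in range(4):
        t,p,f=st(b);P.append(p[1]);F.append(f[1]);robot.pause(.02)
    im=vision.grab_frame("scene")[:,:,::-1].copy(); cv2.imwrite(f"pics/scene{k}.png",im)
    print(round(t,2),round(y,4),round(np.mean(P),4),round(np.mean(F),2),*red("scene",k));k+=1
robot.movel(W(-.027,.058,.031),feed=.02)
robot.movel(W(-.027,.095,.031),feed=.08)
t,p,f=st(b);print(t,p,f)
for n in("scene","top"):
    im=vision.grab_frame(n)[:,:,::-1].copy(); cv2.imwrite(f"pics/{n}10.png",im); overlay(n,D,None,f"pics/{n}10c.png",im,crop=((230,150,5.) if n=="scene" else (210,170,6.)))
    print(n,*red(n,10))
```

```text
px/10mm [2.96808604 1.37570768]
36.22 0.049 0.0549 12.57 [278.95 280.71 283.22] 3597
36.58 0.048 0.0539 13.02 [279.14 280.95 283.41] 3703
36.95 0.047 0.053 13.02 [279.29 281.14 283.72] 3610
38.3333 [-0.02720938  0.09512743  0.0307868 ] [ 0.70331815 -0.27677418 -1.02974122]
scene [279.35 281.19 283.66] 3535
top [273.19 273.93 274.78] 146
```

```bash
sleep 1
```

```text
(no output)
```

View pics/scene10c.png

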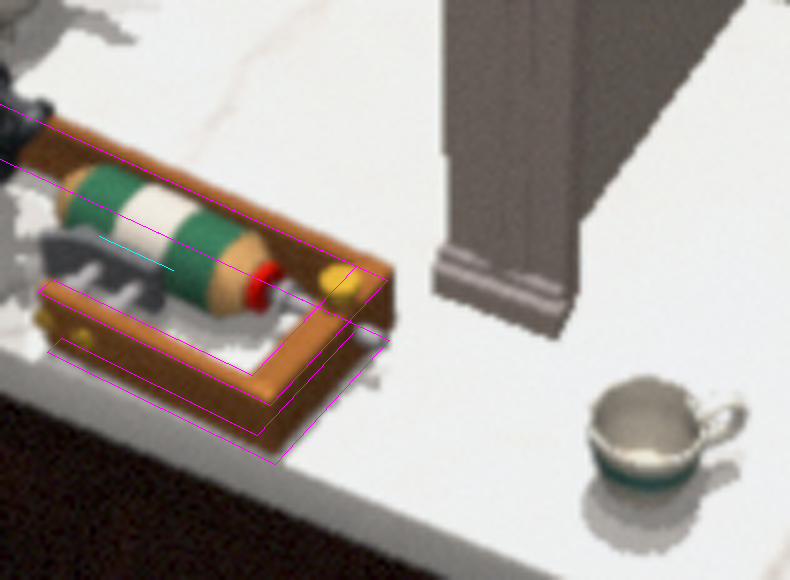

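View pics/top10c.png

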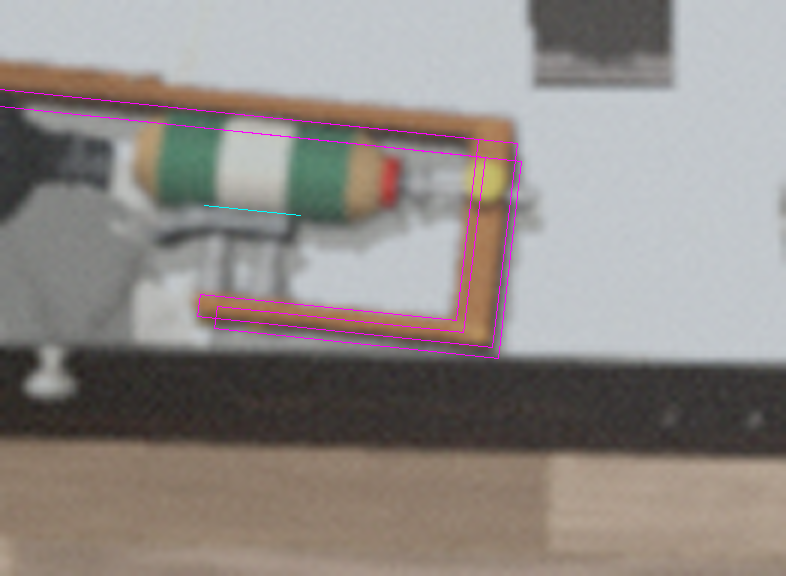

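Run:
```python
from red import *
robot.movel(W(-.027-.08*np.tan(.25),.11,.111),feed=.1); robot.pause(.5)
b=np.load("b.npy")
for n in("scene","top"):
    im=vision.grab_frame(n)[:,:,::-1].copy(); cv2.imwrite(f"pics/{n}11.png",im);print(n,*red(n,11))
    m=silhouettes(n,"canister")
    if m: 
        c,f=fitcan({n:m[0]["region"]},[*W(-.026,-.026,0)[:2],D[2]]);print(w2d(D,[[c[0],c[1],0]])[0].round(4),(c[2]-D[2]).round(3),round(f,3))
print(st(b))
for o in("cup","mill","glass"):print(o,[d["point"] for d in silhouettes("top",o)[:1]])
ticket.sign_off();print(robot.observe()["t"])
```

```text
scene [279.3  281.16 283.52] 3502
[-0.0226 -0.0213  0.    ] -0.041 0.187
top [273.19 273.97 274.79] 160
[-0.0238 -0.0259  0.    ] -0.03 0.123
(40.125, array([-0.04743026,  0.11001197,  0.11101301]), array([ 0.35314161,  0.47026282, -1.11964545]))
cup [[351.8, 208.5]]
mill [[402.8, 188.5]]
glass [[437.1, 203.4]]
the job is handed in; nothing more can be done
the job is handed in; nothing more can be done
```

The canister is home against the bumper and held by the jaw. I handed the job in at about 40 s of the 64 s limit; the interface reports no verdict.

**What I did:**
- I rolled the canister back to the rail with two fingers, until the contact force was about 9 N.
- I then pushed it endwise with closed fingers past the jaw. Force peaked at about 22 N going in, then slid at about 10 N.
- Next I crept in 1 mm steps until the force rose at bumper contact, and pressed on a further 6 mm or so before backing off.

**Last checks:**
- **Bumper:** pressed about 6.3 mm by arm travel since contact, and about 6.2 mm by the shift of the red disc in the scene camera. The disc did not spring back after release.
- **Canister:** its middle is at about y = -0.02 to -0.026 of the dock. The fits put its axis at about x = -0.023 to -0.024 and 0.03 to 0.04 rad off the dock direction, within the 0.08 rad limit. Those x values are 2 to 3 mm past where the rail should stop it (x = -0.026), so they carry a small calibration or fit error.
- **Jaw:** its opening was not measured directly. The canister is fully under the pad.
- **Arm:** clear of everything, with only sensor noise on the wrist.
- **Mill and glass:** the network's points moved by about 1 to 2.5 pixels in the top view.
- **Cup:** its point moved about 4 pixels in the top view, roughly 10 mm. The arm never went near it and it looks unmoved in the scene pictures, so I put this down to network scatter.

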